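# Roll the tin's label round to the scanner and scan it

## Robot

A 6-joint arm with a two-finger parallel gripper is mounted at the origin on the work surface. World frame = base frame: x ahead of the robot, y to its left, z up, the work surface at z = 0. Lengths are in mm, angles in rad, forces in N, time in s.
With the tool pointing down it reaches from about 300 to 775 mm from the base axis. Payload 14.6 kg.
Tool frame: the origin (TCP) lies midway between the tips of the shut fingers; the grasp point (between the pads) lies 19 mm behind it; y points along the fingers, z is the direction in which the jaws open and shut, and the axes are right-handed (so a half turn about y gives the same grasp; the last joint's range is limited). The gripper opens to 94 mm and grips with 3 to 60 N. Pads are 16 mm wide; open, the fingers measure 119 mm over their backs; the gripper's body (75 mm by 177 mm) begins 78 mm behind the grasp point.
Start: joints at [-1.322, 0.3, 1.521, -0, 1.321, -0.067], TCP at [170.81, -522.793, 174.446] pointing down, gripper open.
Joint ranges: [-3.03, 3.03], [-0.79, 2.21], [0.23, 2.52], [-1.04, 4.18], [0, 3.07], [-2.55, 2.55]. Speed limits (rad/s): [2.22, 2.22, 2.57, 3.14, 3.14, 3.14].

## Interface

Orientations are given as [roll, pitch, yaw] about the fixed x, y, z axes, in that order (R = Rz(yaw) Ry(pitch) Rx(roll)).
In Python, from cell import manip gives the robot as it stands.
- The arm moves only by the tool play_rows, never from a script. Its argument "series" is a list of rows, each a list of 3 entries, a list of its own where there are three numbers: the shift along the tool's x, y, z in m, then the turn about the tool's y in rad, then the closure, from 0 (fully open) to 1 (shut). In form: [[[dx, dy, dz], twist, grip], ...]. A call has 1 to 20 rows; each row is the pose to reach, as a shift and turn from the pose measured when the call began, along the tool's axes at that moment; what a row does not reach only later rows make up. A row lasts 1/10 s, in which the tool goes at most 50 mm and 8.59 degrees, less where a joint would pass 70% of its speed; a pose out of reach is approached as far as the arm can. A call with a gripper value outside its range is refused whole. The fingers move at their own pace and stop on an object; "squeeze" is the grip in N (left out, the last holds). Time passes only in rows, so rows that repeat a pose let the fingers close. It gives the time, the measured TCP pose, the force and the opening at its end, in the units of the state.
- manip.read_state(): the state, without advancing time (a new reading comes with each control period).
- manip.camera(name): name is "scene" or "top" or "wrist"; returns the picture (480x640x3 uint8, red, green, blue); there is no depth.
- manip.camera_params(name): a dict with "K" (3x3 intrinsics, pixels), "rvec" (rotation vector, rad) and "tvec" (3), from world to camera coordinates, as OpenCV has them. Camera axes: x right, y down, z forward; pixel columns grow to the right and rows downward; lengths in mm; the calibration is good to about 2 mm. A picture is of the moment at which its call begins: read the wrist's pose just before it. camera_params takes no time and is no camera call; for the wrist camera it gives the pose at the moment of the call.
- manip.sign_off(): hands the job in, once; it reports no verdict.
The state is a dict: "clock": time; "joints": joint angles; "qd": joint speeds; "effort": joint torques, N m; "eef_pos": TCP position; "eef_rot": TCP orientation; "wrist_force": force on the tool from outside, world axes, zero at the start; "moment": the same for the moment, N m; "finger_gap": finger opening in mm.
Only numpy, scipy, OpenCV 4.12 (cv2) and the standard library are available. Lean on these libraries where they do the work, as an engineer would, in place of code of your own. Each camera call takes 0.05 s, during which the arm holds its last target. There are 200 camera calls.

## Task

For the stock list, roll the metal tin lying in the sprung cradle, for instance by stroking over its top with the fingertips, gently so that it is not dented, until the middle of its paper label squarely faces the scanner's window, and take the hand off it. Only then press the trigger button fully down and let it go, leaving the label facing the scanner. Do not shift the scanner head, and leave everything else on the table where it stands.

Things in the scene. Friction and masses are not known exactly. Their poses are not given: they have to be found in the camera images.
- cradle: Fixed dark steel base plate, 200 x 120 x 12 mm, with a low post at each end. Origin: centre of its underside, on the table. Its x axis runs along the tin, y points to the scanner's side, z up.
- tin_axis (a point): Middle of the turning axis of the dark metal tin, a thin-walled cylinder 90 mm across and 120 mm long along the cradle's x axis, 105 mm high when unpressed. The tin sits 4 mm off this axis, to which side is not known, so its top rises and falls between 146 and 154 mm as it turns: feel for it. Axes turn with it: x along the tin, y out through the label's middle. Over 22 N dents it.
- yoke (a joint): How far the yoke that holds the tin by hubs at its ends is pressed down, m. Its 8 mm thick uprights stop at 107 mm height, so the tin's whole top is free. It is sprung: above about 2.5 N (1 N more or less) it sinks 1 mm for each 2 N, 12 mm at most, and comes up again.
- tin_label (a point): Middle of the paper label, on the tin's surface. The label is 86 mm long and about 50 mm wide round the tin; a short paper strip (24 x 9 mm) on each end face lies at the same angle (with the label straight down, the end posts hide it). Axes as tin_axis: y points straight out of the label.
- tin (a joint): Angle of the tin, rad. 0 or a whole turn: label points level to the cradle's +y; pi/2: label on top; pi: away from the scanner. A stroke over the top to the cradle's -y makes it grow, to +y makes it fall; several turns either way are free. Hub drag, 0.14 N m (3 N at the surface), keeps it where left. Fingertips slip if pressed too lightly; 6 to 12 N turns it well.
- scanner_window (a point): Middle of the window (60 x 28 mm) of the black scanner head, a block 80 x 45 x 48 mm, 87 mm from the tin's axis on the cradle's +y side, looking at it. Axes: x along the tin, y from the tin's axis out through the window. Its grey bracket passes the robot-side end of the tin, 112 mm from the tin's middle. Head top at most 190 mm above the table.
- scanner (a joint): Tilt of the scanner head about the tin's axis, rad: 0 level with it, growing higher (up to 0.45). It is clamped stiffly and is not to be moved. The label faces the scanner when the tin's angle equals this value (plus any whole turns).
- trigger_box: Fixed grey trigger box, 70 x 70 x 30 mm, with a round push button in a black housing on top. Origin: centre of its underside.
- trigger_top (a point): Centre of the top of the round grey push button (36 mm across); it is pressed straight down.
- trigger (a joint): Travel of the button, m: 0 up, 0.006 fully down, which takes 5 N; it springs back.
- jar: Bystander: amber glass jar, 60 mm across, 85 mm high, on the cradle's far side. Origin: centre of its underside.
- bottle: Bystander: white plastic bottle, 56 mm across, 140 mm high, on the cradle's robot side. Origin: centre of its underside.
- open_can: Bystander: open steel can, 68 mm across, 75 mm high. Origin: centre of its underside.
- wrench: Bystander: wrench lying on the table. Origin: its middle, underneath.
- hammer: Bystander: hammer lying on the table. Origin: its middle, underneath.
- carton: Bystander: cardboard carton 70 x 100 x 55 mm. Origin: centre of its underside.
- bearing: Bystander: steel bearing ring, 72 mm across, 20 mm high. Origin: centre of its underside.
Things that resemble listed ones, but are neither listed nor needed, are in the scene too. Leave any blue or turquoise look-alike of the trigger_box alone.

How it is judged:
By the outcome, as a careful person would: the job done as asked, in the order asked, and still so for the second after the job is handed in, with the robot touching nothing.
It also fails if it takes over 61 s, if anything falls off the work surface, if the arm or the gripper's body presses on something with over 40 N, if the wrist force passes 120 N, or if a joint passes its speed limit or range.

## Working session

There is one attempt and no reset: what is moved stays moved. The work goes in short steps, Python scripts to look and compute and a tool call to move; the robot and the scene stay as the last step left them, time stands still between calls to the robot, and variables do not carry over. Pictures are saved under pics/ and viewed, about 8 in all and at most 12, crops included, and the job is handed in when it is done.

Besides the shell and the picture viewer there is one more tool, called as name(argument=value, ...), one argument or row to a line, values as JSON. play_rows: Moves the arm, as the interface text tells. Its arguments: {"type":"object","properties":{"series":{"type":"array","items":{"type":"array"}},"squeeze":{"type":"number"}},"required":["series"]}

```bash
mkdir -p pics
python3 - <<'E'
from cell import manip
import cv2,numpy as np
print(manip.read_state())
for n in("scene","top"):
    im=manip.camera(n);cv2.imwrite(f"pics/{n}0.png",im[:,:,::-1]);p=manip.camera_params(n);print(n,p)
E
```

```text
{'clock': 0.0, 'joints': array([-1.32160497e+00,  3.00459388e-01,  1.52158330e+00, -1.85517846e-05,
        1.32067126e+00, -6.65770110e-02]), 'qd': array([-0.00061145,  0.00015968, -0.00033754,  0.00090325, -0.00162264,
        0.0016527 ]), 'effort': array([ 1.93064084e-04, -5.31810522e+01, -3.52739167e+01,  7.07167760e-02,
        2.44114827e-02, -9.92695573e-05]), 'eef_pos': array([ 170.73290555, -522.52276752,  173.89182885]), 'eef_rot': array([-1.57191633e+00,  5.66676311e-05, -2.82581972e+00]), 'wrist_force': array([ 0.50467154,  0.22234842, -0.26254773]), 'moment': array([ 0.02098411, -0.03094886, -0.03199585]), 'finger_gap': 93.52940028661843}
scene {'K': array([[453.60489389,   0.        , 323.46074083],
       [  0.        , 453.60489389, 233.43793288],
       [  0.        ,   0.        ,   1.        ]]), 'rvec': array([ 1.64352873,  1.791578  , -0.81690422]), 'tvec': array([ -13.11379246, -244.81347482, 1462.01298985])}
top {'K': array([[612.72563128,   0.        , 324.31947837],
       [  0.        , 612.72563128, 247.19490246],
       [  0.        ,   0.        ,   1.        ]]), 'rvec': array([ 2.19350125, -2.159298  ,  0.08421209]), 'tvec': array([  46.30344432,  464.81643782, 1868.24863   ])}
```

```bash
ls . pics
```

```text
.:
pics

pics:
scene0.png
top0.png
```

View pics/scene0.png

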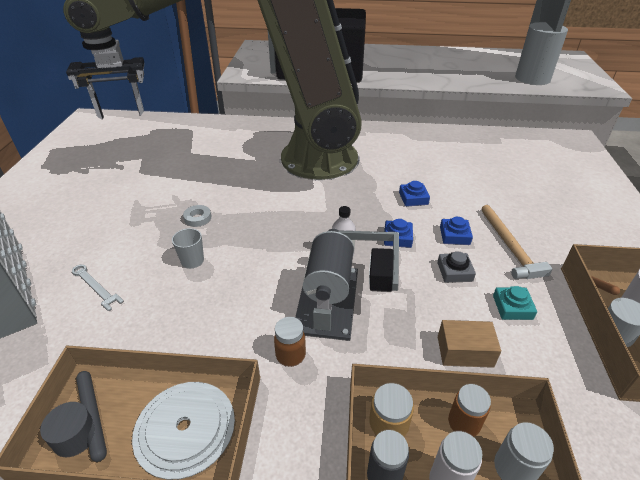

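View pics/top0.png

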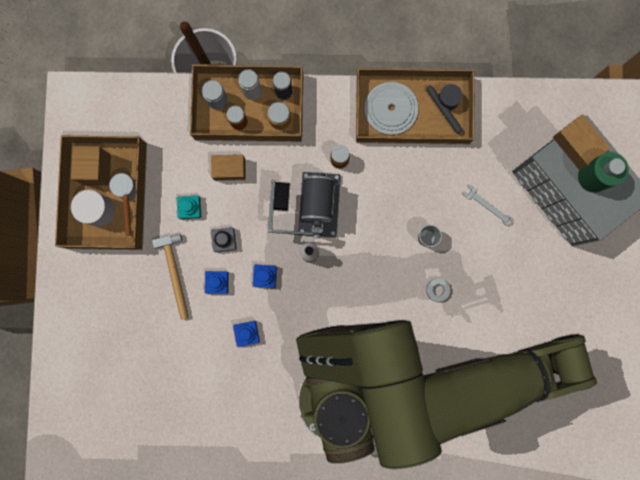

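Trigger candidates in the scene view are the grey box (458,265), blue boxes (414,193), (399,232), (456,230) and a turquoise one (515,302). The grey one is the one described; I'll check it and the tin in a close crop.

Run:
```python
import cv2,numpy as np
a=cv2.imread("pics/scene0.png")[195:345,290:490];b=cv2.imread("pics/top0.png")[150:275,205:355]
a=cv2.resize(a,(400*2,300*2),interpolation=cv2.INTER_CUBIC)
b=cv2.resize(b,(720,600),interpolation=cv2.INTER_CUBIC)
cv2.imwrite("pics/ca.png",a);cv2.imwrite("pics/cb.png",b)
```

```text
(no output)
```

View pics/ca.png

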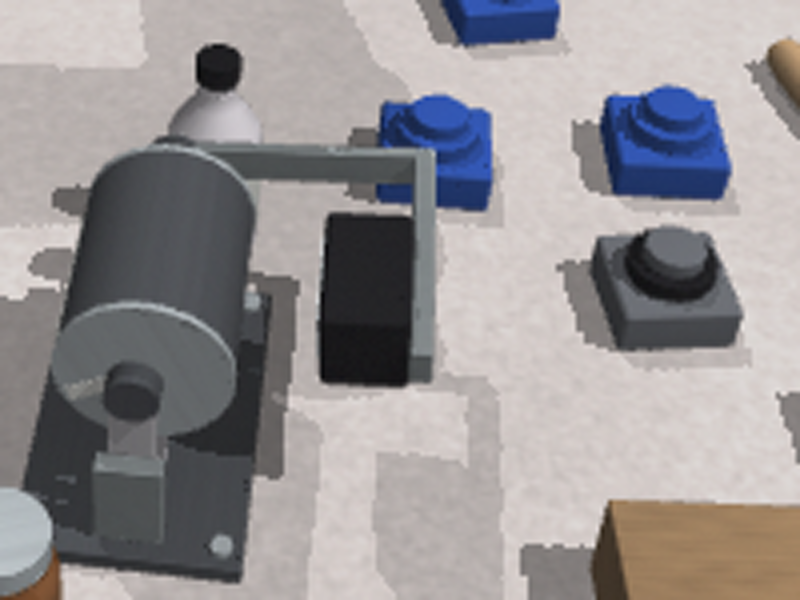

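View pics/cb.png

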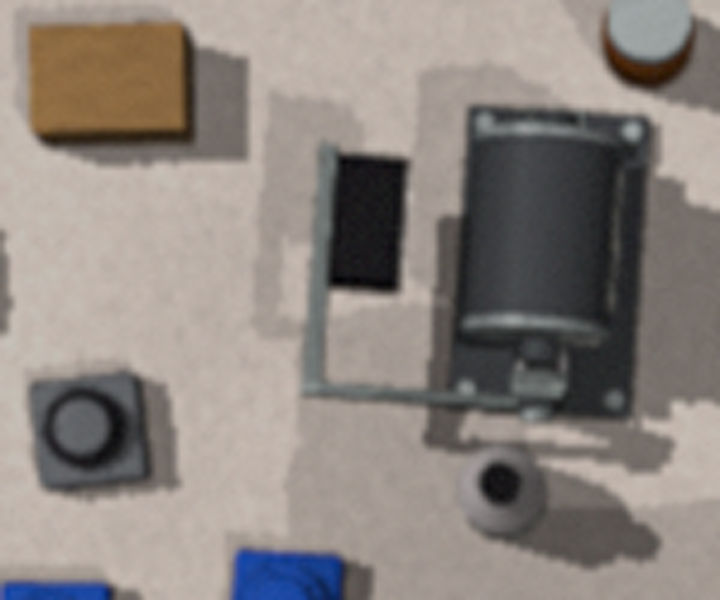

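The crops show the grey trigger box with a grey button in a black ring, at crop (670,285), which matches the description. The strip on the tin's far end face, at (85,387), lies to the -y side of the hub (133,390). So the label points away from the scanner, at about pi. Now I'll measure positions.

```bash
cat > h.py <<'E'
import numpy as np,cv2
from cell import manip
P=lambda n:manip.camera_params(n)
def ray(p,uv):
    R=cv2.Rodrigues(p["rvec"])[0];t=np.ravel(p["tvec"])
    return -R.T@t, R.T@np.linalg.inv(p["K"])@np.array([uv[0],uv[1],1.])
def onz(p,uv,z):
    c,d=ray(p,uv);return c+d*(z-c[2])/d[2]
def tri(p1,a,p2,b):
    c1,d1=ray(p1,a);c2,d2=ray(p2,b)
    s=np.linalg.lstsq(np.c_[d1,-d2],c2-c1,rcond=None)[0]
    x,y=c1+s[0]*d1,c2+s[1]*d2;return (x+y)/2,np.linalg.norm(x-y)
def proj(p,X):return cv2.projectPoints(np.float64(X).reshape(-1,1,3),p["rvec"],p["tvec"],p["K"],None)[0][:,0]
E
python3 - <<'E'
from h import *
np.set_printoptions(precision=2,suppress=True)
T=P("top");S=P("scene");W=P("wrist")
A=lambda u,v:(290+u/4,195+v/4)
B=lambda u,v:(205+u/4.8,150+v/4.8)
print("plate",[onz(T,B(*q),12)[:2] for q in((472,106),(652,118),(632,415),(452,405))])
print("btn top",onz(T,B(85,428),50),onz(S,A(676,248),50),tri(T,B(85,428),S,A(676,248)))
print("box",[onz(T,B(*q),30)[:2] for q in((30,382),(138,374),(150,482),(46,490))])
print("head far-outer top",tri(T,B(338,154),S,A(412,220)), "far inner top(scene 322,375?)")
print("headTopview at z170",[onz(T,B(*q),170)[:2] for q in((338,154),(407,158),(397,292),(328,287))])
print("strip hub", onz(S,A(133,390),105))
s=manip.read_state();from scipy.spatial.transform import Rotation as Ro
R=Ro.from_euler('xyz',s["eef_rot"]).as_matrix();print(R)
Rw=cv2.Rodrigues(W["rvec"])[0];c=-Rw.T@np.ravel(W["tvec"]);print("wrist cam in tool",R.T@(c-s["eef_pos"]),"axes",R.T@Rw.T,W["K"][0,0])
E
```

```text
plate [array([699.14, 122.97]), array([692.97,   5.7 ]), array([498.6 ,  15.94]), array([503.29, 132.22])]
btn top [481.16 362.29  50.  ] [485.76 365.49  50.  ] (array([481.82, 364.84,  46.27]), np.float64(3.7839436698859))
box [array([512.07, 401.87]), array([518.28, 332.82]), array([449.06, 323.21]), array([442.91, 389.49])]
head far-outer top (array([632.02, 194.4 , 192.43]), np.float64(1.737207865637687)) far inner top(scene 322,375?)
headTopview at z170 [array([636.23, 195.52]), array([634.43, 154.34]), array([553.85, 158.62]), array([556.22, 199.65])]
strip hub [670.66  68.28 105.  ]
[[-0.95 -0.    0.31]
 [-0.31  0.   -0.95]
 [-0.   -1.   -0.  ]]
wrist cam in tool [ -67.46 -210.94   -0.49] axes [[-0.    0.97  0.23]
 [ 0.   -0.23  0.97]
 [ 1.    0.    0.  ]] 380.35008852100066
```

play_rows(
  series=[
    [[0,-0.05,0],0,1],
    [[-0.03,-0.1,-0.02],0.1,1],
    [[-0.07,-0.126,-0.04],0.2,1],
    [[-0.685,-0.126,-0.393],0.365,1],
    [[-0.685,-0.126,-0.393],0.365,1],
    [[-0.685,-0.126,-0.393],0.365,1],
    [[-0.685,-0.126,-0.393],0.365,1],
    [[-0.685,-0.126,-0.393],0.365,1],
    [[-0.685,-0.126,-0.393],0.365,1],
    [[-0.685,-0.126,-0.393],0.365,1],
    [[-0.685,-0.126,-0.393],0.365,1],
    [[-0.685,-0.126,-0.393],0.365,1],
    [[-0.685,-0.126,-0.393],0.365,1],
    [[-0.685,-0.126,-0.393],0.365,1],
    [[-0.685,-0.126,-0.393],0.365,1],
    [[-0.685,-0.126,-0.393],0.365,1],
    [[-0.685,-0.126,-0.393],0.365,1],
    [[-0.685,-0.126,-0.393],0.365,1],
    [[-0.685,-0.126,-0.393],0.365,1],
    [[-0.685,-0.126,-0.393],0.365,1],
  ],
)

```text
clock: 2.1
eef_pos: [699.8, 63.7, 299.4]
eef_rot: [-1.572, -0.002, 3.093]
wrist_force: [0.5, -0.1, -1.6]
finger_gap: 0.5
```

play_rows(
  series=[
    [[-0.025,0.05,0],0,1],
    [[-0.025,0.1,0],0,1],
    [[-0.025,0.15,0],0,1],
    [[-0.025,0.17,0],0,1],
    [[-0.025,0.17,0],0,1],
  ],
)

```text
clock: 2.6
eef_pos: [722.2, 61.2, 125.5]
eef_rot: [-1.571, -0.008, 3.091]
wrist_force: [0.4, -0.5, 0.1]
finger_gap: 0.2
```

Run:
```python
from h import *
import pickle
np.set_printoptions(precision=2,suppress=True)
W=P("wrist");im=manip.camera("wrist");cv2.imwrite("pics/w1.png",im[:,:,::-1]);pickle.dump(W,open("w1.pkl","wb"))
print(manip.read_state()["eef_pos"])
C=np.array([598.5,69.2,0]);ex=np.array([.9988,-.05,0]);ey=np.array([.05,.9988,0])
print(proj(W,[C+60*ex+[0,0,105],C+60*ex+45*ey+[0,0,105],C-60*ex+[0,0,150],C+87*ey+[0,0,105],C+87*.92*ey+[0,0,140]]))
```

```text
[723.67  61.45 129.2 ]
[[316.95 349.01]
 [250.1  348.88]
 [316.47 556.57]
 [194.57 424.86]
 [187.85 465.03]]
```

View pics/w1.png

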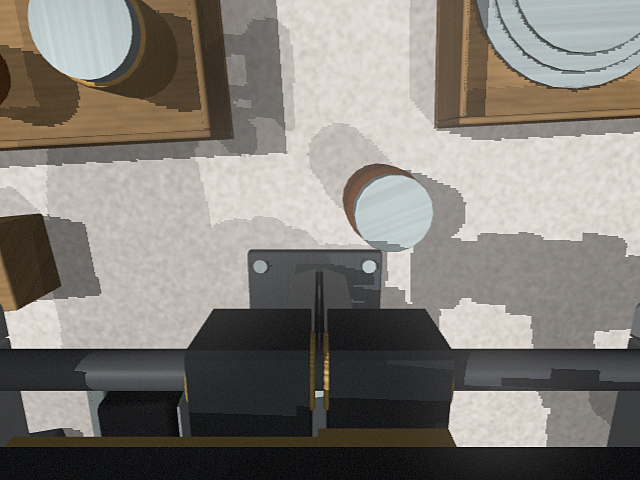

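The fingers block the view of the end face. The camera sees ahead of the gripper, so I'll view the tin and head from the robot side, with the TCP short of the tin.

play_rows(
  series=[
    [[0,-0.05,0],0,1],
    [[0,-0.1,0],0,1],
    [[0.05,-0.111,-0.01],0,1],
    [[0.1,-0.111,-0.02],0,1],
    [[0.15,-0.111,-0.03],0,1],
    [[0.2,-0.111,-0.036],0,1],
    [[0.25,-0.111,-0.036],0,1],
    [[0.25,-0.111,-0.036],0,1],
    [[0.25,-0.111,-0.036],0,1],
  ],
)

```text
clock: 3.55
eef_pos: [476.3, 109.7, 244.5]
eef_rot: [-1.572, 0.002, 3.092]
wrist_force: [0.6, 0.2, 0.4]
finger_gap: 0.6
```

```bash
cat >> h.py <<'E'
import pickle
def snap(n,tag):
    p=P(n);s=manip.read_state();im=manip.camera(n)[:,:,::-1].copy();cv2.imwrite(f"pics/{tag}.png",im);pickle.dump(p,open(tag+".pkl","wb"))
    print(tag,s["clock"],s["eef_pos"],s["wrist_force"]);return im
E
python3 -c "
from h import *
snap('wrist','w2')"
```

```text
w2 3.55 [476.25507957 109.69708972 244.49511712] [0.55993125 0.16160113 0.37361009]
```

play_rows(
  series=[
    [[0,0,-0.05],0,1],
    [[0,0,-0.1],0,1],
    [[0,0,-0.12],0,1],
    [[0,0,-0.12],0,1],
    [[0,0,-0.12],0,1],
  ],
)

```text
clock: 4.1
eef_pos: [484.1, 229.2, 244.0]
eef_rot: [-1.572, 0.001, 3.091]
wrist_force: [0.2, -0.1, -0.4]
finger_gap: 0.7
```

```bash
python3 -c "
from h import *
snap('wrist','w3')
a=cv2.imread('pics/w2.png')[:400];b=cv2.imread('pics/w3.png')[:400]
c=np.hstack([a[:,100:500],b[:,240:640]]);cv2.imwrite('pics/c23.png',c)"
```

```text
w3 4.1 [484.09573588 229.19388947 243.97593993] [ 0.22921272 -0.09336993 -0.44022558]
```

View pics/c23.png

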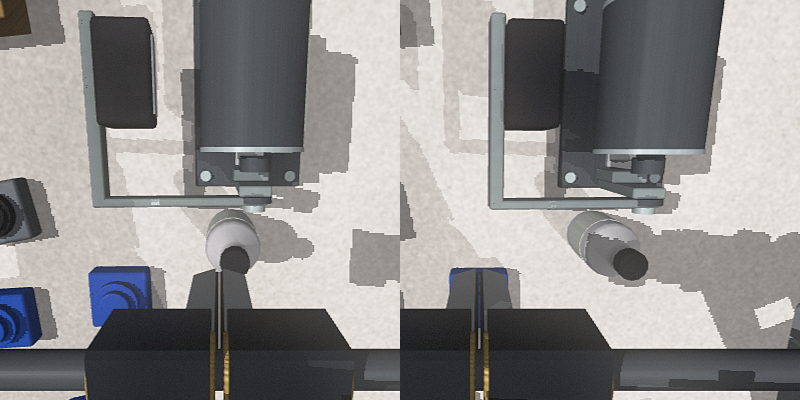

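```bash
python3 -c "
import cv2,numpy as np
g=lambda f,x,y:cv2.convertScaleAbs(cv2.resize(cv2.imread(f)[y:y+140,x:x+95],None,fx=4.2,fy=4.2,interpolation=cv2.INTER_CUBIC),alpha=2.2)
cv2.imwrite('pics/c4.png',np.hstack([g('pics/w2.png',175,5),g('pics/w3.png',325,5)]))"
```

```text
(no output)
```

View pics/c4.png

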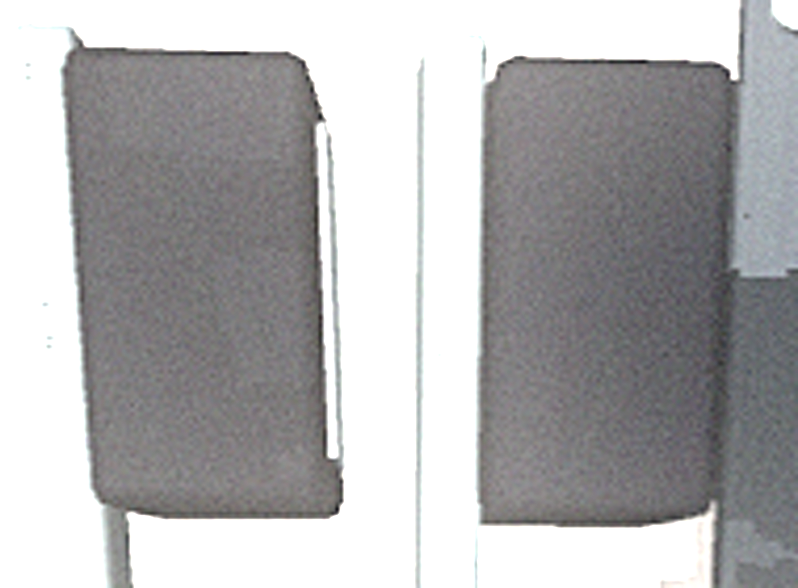

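Run:
```python
from h import *
np.set_printoptions(precision=2,suppress=True)
w2=pickle.load(open("w2.pkl","rb"));w3=pickle.load(open("w3.pkl","rb"));T=P("top")
L=lambda u,v:(175+u/4.2,5+v/4.2)
Rr=lambda u,v:(325+(u-399)/4.2,5+v/4.2)
C=np.array([598.5,69.2,105]);ex=np.array([.9988,-.05,0]);ey=np.array([.05,.9988,0])
for nm,a,b in(("inner",(317,283),(722,292)),("outer",(80,283),(482,292)),("inner far",(303,75),(728,84)),("inner near",(330,490),(711,499)),("outer far",(68,75),(487,84)),("outer near",(92,490),(479,499))):
    X,e=tri(w2,L(*a),w3,Rr(*b));print(nm,X,e,"cradle:",(X-C)@ex,(X-C)@ey,X[2]-105)
for t in(0,.1,.2,.3,.4):
    c,s=np.cos(t),np.sin(t);print(t,"inner",87*c-24*s,87*s+24*c,"outer",132*c-24*s,132*s+24*c)
# plate corners/screws & tin silhouettes in w2/w3
a=lambda u,v:(100+u,v);b=lambda u,v:(u-160,v)
q=lambda X:(X,(X-C)@ex,(X-C)@ey)
print("near edge corners",q(onz(w2,a(196,186),12)),q(onz(w2,a(299,186),12)),"screws",q(onz(w2,a(206,175),14)),q(onz(w2,a(290,176),14)),q(onz(w3,b(570,178),14)),q(onz(w3,b(579,6),14)))
for p,f in((w2,lambda u,v:a(u,v)),(w3,lambda u,v:b(u,v))):print(proj(p,[C]))
```

```text
inner [605.2  158.53 132.69] 0.20715116241538184 cradle: 2.225272951626441 89.56081853188628 27.691524720503594
outer [607.61 203.5  131.49] 0.2110459070900694 cradle: 2.3859097828630214 134.59035970966764 26.485594689362188
inner far [640.33 157.75 133.84] 0.1836334497534156 cradle: 37.34881727397605 90.53018055053595 28.83887075079113
inner near [568.14 159.9  129.32] 0.20650687347474056 cradle: -34.860155096528146 89.07514232740917 24.316839210294177
outer far [643.23 201.39 131.21] 0.17787691449341003 cradle: 38.06974605506495 134.26843315308122 26.20813185731714
outer near [570.12 205.39 132.78] 0.24067053353751128 cradle: -35.15850554540605 134.60625907774664 27.775865477602565
0 inner 87.0 24.0 outer 132.0 24.0
0.1 inner 84.16936037966437 32.56560721494667 outer 128.94454781717553 37.05811096405394
0.2 inner 80.49772833310655 40.80582964736013 outer 124.60072433596243 49.74594953313788
0.3 inner 76.02178959405556 48.63833371855108 outer 119.01193160470784 61.93674301831137
0.4 inner 70.7862662628434 55.98485963692184 outer 112.23401099297323 73.50868504081112
near edge corners (array([503.43, 136.15,  12.  ]), np.float64(-98.30369693648886), np.float64(62.11861586997668)) (array([497.71,  16.87,  12.  ]), np.float64(-98.05289311950565), np.float64(-57.30630076330253)) screws (array([515.58, 123.78,  14.  ]), np.float64(-85.54515008888725), np.float64(50.37106199364436)) (array([509.83,  27.58,  14.  ]), np.float64(-86.48299484067032), np.float64(-45.99943997219869)) (array([514.09, 124.17,  14.  ]), np.float64(-87.05945544948159), np.float64(50.68037281305889)) (array([690.92, 116.  ,  14.  ]), np.float64(89.97126843905353), np.float64(51.36720118328677))
[[360.08  81.54]]
[[499.01  83.72]]
```

Run:
```python
from h import *
np.set_printoptions(precision=1,suppress=True)
C=np.array([598.6,71.5,105]);ex=np.array([.9988,-.05,0]);ey=np.array([.05,.9988,0]);ez=np.array([0,0,1.])
S=P("scene");T=P("top");w2=pickle.load(open("w2.pkl","rb"))
for t in(0,.1,.2,.4):
    r=np.cos(t)*ey+np.sin(t)*ez;n=-np.sin(t)*ey+np.cos(t)*ez
    Q=[C+a*ex+b*r+h*n for a in(-40,40) for b,h in((87,24),(132,24),(132,-24),(87,-24))]
    print(t,"scene crop",((proj(S,Q)-[290,195])*4).tolist());print("  top crop",((proj(T,Q)-[205,150])*4.8).tolist())
print("tin far face centre",(proj(S,[C+60*ex,C+75*ex])-[290,195])*4)
```

```text
0 scene crop [[327.28049917549265, 215.7668890249347], [414.42616836880507, 223.982423755137], [404.8572529598034, 289.8384711762237], [320.55362560985714, 281.59088049606316], [318.57359376574664, 326.1483368326335], [411.64768949432846, 335.47700085300335], [401.54117936946545, 401.85541545210094], [311.701811768929, 392.52818977210563]]
  top crop [[398.73685671011714, 286.6047531618085], [324.9067011013731, 281.8195699248158], [331.73735580187594, 293.0000917982211], [403.6447030651523, 297.66335471352704], [408.0177488030457, 156.8239282108979], [334.4560811561199, 152.08971874684548], [341.01435407419973, 166.59901569222365], [412.6669918770288, 171.21389970599088]]
0.1 scene crop [[323.04059376756163, 203.04478025030653], [411.14268424962574, 204.740519725564], [410.74430420040585, 272.3426531462935], [325.4356655718093, 270.1920438955758], [313.990155040359, 313.2213144159473], [408.110841554412, 315.95671506627787], [407.7890626611679, 384.28953825019585], [316.8496334681404, 381.0983681412022]]
  top crop [[402.5009958706549, 284.8712997286731], [328.0332478233762, 279.0008
[... 979 characters left out ...]
66.49597591200893], [385.2237486336635, 147.69945784168237], [413.42452548713914, 216.24698592186417], [330.2630026999009, 233.39515023208344], [289.30716339193486, 275.9066374292777], [380.27304734088284, 257.77008699975386], [410.56650973015576, 327.6361964993564], [321.83327413194775, 344.01009849462844]]
  top crop [[422.4116798841933, 280.65654788747497], [350.81181077449406, 271.8027988615893], [325.8970346801619, 280.6633027557981], [395.97207782927734, 289.2154318640405], [431.772898390517, 148.53764457479124], [360.53459863903953, 138.42711805334915], [335.4710106916056, 150.55405921692318], [405.20030548561823, 160.30245682927688]]
tin far face centre [[135.5 371.6]
 [131.4 394.3]]
```

Run:
```python
from h import *
np.set_printoptions(precision=2,suppress=True)
g=cv2.imread("pics/scene0.png")[:,:,1].astype(float)
cols=np.arange(374,389)
def edge(prof,thr):  # subpixel first crossing
    i=np.flatnonzero((prof[:-1]-thr)*(prof[1:]-thr)<=0)
    return [k+(thr-prof[k])/(prof[k+1]-prof[k]) for k in i]
bot=[];top=[]
for c in cols:
    e=edge(g[240:310,c],60); bot.append(240+e[-1] if 0 else 240+[x for x in e if x>40][0]); top.append(240+[x for x in e if x<30][-1])
fb=np.polyfit(cols,bot,1);ft=np.polyfit(cols,top,1)
print("bottom slope",fb[0],"row@381",np.polyval(fb,381),"top slope",ft[0],np.polyval(ft,381))
rows=np.arange(256,286);l=[]
for r in rows:
    e=edge(g[r,360:380],60);l.append(360+e[0])
fl=np.polyfit(rows,l,1);print("left slope",fl[0],np.polyval(fl,270))
C=np.array([598.6,71.5,105]);ex=np.array([.9988,-.05,0]);ey=np.array([.05,.9988,0]);ez=np.array([0,0,1.]);S=P("scene")
for t in(-.02,0,.02,.04,.06,.08,.1):
    r=np.cos(t)*ey+np.sin(t)*ez;n=-np.sin(t)*ey+np.cos(t)*ez
    q=lambda a,b,h:proj(S,[C+a*ex+b*r+h*n])[0]
    f=lambda p,q:((q-p)[1]/(q-p)[0],p[1]+(381-p[0])*(q-p)[1]/(q-p)[0])
    print(t,"bot",f(q(40,87,-24),q(40,132,-24)),"top",f(q(-40,87,24),q(-40,132,24)))
```

```text
bottom slope 0.0616188811900378 row@381 290.5306508206486 top slope 0.04191158583675024 248.56691587369372
left slope -0.052775679301369276 370.0311799659278
-0.02 bot (np.float64(0.11753981118591635), np.float64(295.2578375053544)) top (np.float64(0.10925553359337216), np.float64(250.5655004468449))
0 bot (np.float64(0.10382114132267796), np.float64(294.48946184084093)) top (np.float64(0.09427358589648388), np.float64(249.80714200999748))
0.02 bot (np.float64(0.09010765547817758), np.float64(293.72458654344325)) top (np.float64(0.07930027634425672), np.float64(249.04581858605368))
0.04 bot (np.float64(0.07638865776022616), np.float64(292.96261536313636)) top (np.float64(0.06432332610960562), np.float64(248.28090697261376))
0.06 bot (np.float64(0.06265343415488968), np.float64(292.2029573385434)) top (np.float64(0.04933044545173999), np.float64(247.51177646688788))
0.08 bot (np.float64(0.04889121890449505), np.float64(291.44502495366845)) top (np.float64(0.03430929345993596), np.float64(246.7377867910741))
0.1 bot (np.float64(0.03509116053741786), np.float64(290.68823230564243)) top (np.float64(0.01924743744420801), np.float64(245.9582859648793))
```

play_rows(
  series=[
    [[-0.025,0,0.035],0,1],
    [[-0.05,0,0.07],0,1],
    [[-0.075,0,0.105],0,1],
    [[-0.1,0,0.14],0,1],
    [[-0.122,0,0.17],0,1],
    [[-0.122,0.02,0.17],0,1],
    [[-0.122,0.04,0.17],0,1],
    [[-0.122,0.06,0.17],0,1],
    [[-0.122,0.075,0.17],0,1],
    [[-0.122,0.082,0.17],0,1],
    [[-0.122,0.086,0.17],0,1],
    [[-0.122,0.09,0.17],0,1],
    [[-0.122,0.092,0.17],0,1],
    [[-0.122,0.092,0.17],0,1],
  ],
)

```text
clock: 5.55
eef_pos: [597.4, 52.7, 152.2]
eef_rot: [-1.572, 0.002, 3.091]
wrist_force: [-0.1, 0.8, -0.2]
finger_gap: 0.6
```

play_rows(
  series=[
    [[0,0.001,0],0,1],
    [[0,0.002,0],0,1],
    [[0,0.0025,0],0,1],
    [[0,0.0025,0],0,1],
  ],
)

```text
clock: 5.95
eef_pos: [597.4, 52.8, 149.7]
eef_rot: [-1.572, 0.002, 3.091]
wrist_force: [0.9, 0.4, -0.4]
finger_gap: 0.6
```

play_rows(
  series=[
    [[0,0.001,0],0,1],
    [[0,0.002,0],0,1],
    [[0,0.0025,0],0,1],
    [[0,0.0025,0],0,1],
  ],
)

```text
clock: 6.35
eef_pos: [597.3, 52.8, 147.1]
eef_rot: [-1.572, 0.002, 3.091]
wrist_force: [-0.6, -0.0, 0.3]
finger_gap: 0.5
```

play_rows(
  series=[
    [[0,0.001,0],0,1],
    [[0,0.002,0],0,1],
    [[0,0.0025,0],0,1],
    [[0,0.0025,0],0,1],
  ],
)

```text
clock: 6.75
eef_pos: [597.3, 52.8, 144.5]
eef_rot: [-1.572, 0.001, 3.091]
wrist_force: [1.0, -0.2, -0.7]
finger_gap: 0.3
```

play_rows(
  series=[
    [[0,0.001,0],0,1],
    [[0,0.002,0],0,1],
    [[0,0.0025,0],0,1],
    [[0,0.0025,0],0,1],
  ],
)

```text
clock: 7.15
eef_pos: [597.3, 52.8, 141.9]
eef_rot: [-1.572, 0.001, 3.091]
wrist_force: [-0.2, -0.1, 0.4]
finger_gap: 0.4
```

play_rows(
  series=[
    [[0,0.001,0],0,1],
    [[0,0.002,0],0,1],
    [[0,0.0025,0],0,1],
    [[0,0.0025,0],0,1],
  ],
)

```text
clock: 7.55
eef_pos: [597.2, 52.8, 139.3]
eef_rot: [-1.572, 0.001, 3.091]
wrist_force: [0.2, -0.5, -0.4]
finger_gap: 0.6
```

```bash
python3 -c "
from h import *
im=snap('scene','s1')
cv2.imwrite('pics/s1c.png',cv2.resize(im[150:350,270:420],None,fx=3,fy=3,interpolation=cv2.INTER_CUBIC))
print((proj(P('scene'),[[597.2,52.8,139.3]])-[270,150])*3)"
```

```text
s1 7.55 [597.23831988  52.77194263 139.27089872] [ 0.1706648  -0.53953826 -0.39999476]
[[146.26371703 310.1395358 ]]
```

View pics/s1c.png

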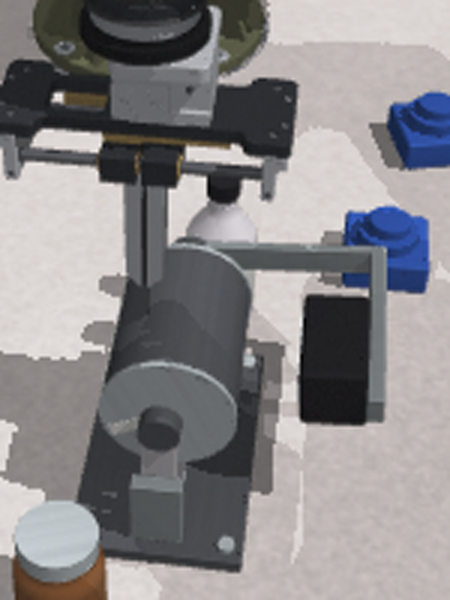

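play_rows(
  series=[
    [[0,-0.015,0],0,1],
    [[0,-0.015,-0.01],0,1],
    [[0,-0.015,-0.02],0,1],
    [[0,-0.013,-0.02],0,1],
    [[0,-0.011,-0.02],0,1],
    [[0,-0.01,-0.02],0,1],
    [[0,-0.01,-0.02],0,1],
  ],
)

```text
clock: 8.3
eef_pos: [598.1, 72.5, 148.9]
eef_rot: [-1.572, 0.001, 3.09]
wrist_force: [-0.3, -0.2, 0.5]
finger_gap: 0.3
```

play_rows(
  series=[
    [[0,0.001,0],0,1],
    [[0,0.002,0],0,1],
    [[0,0.003,0],0,1],
    [[0,0.004,0],0,1],
    [[0,0.004,0],0,1],
  ],
)

```text
clock: 8.8
eef_pos: [598.1, 72.5, 144.7]
eef_rot: [-1.572, 0.0, 3.09]
wrist_force: [0.3, 1.3, -0.0]
finger_gap: 0.4
```

play_rows(
  series=[
    [[0,0.001,0],0,1],
    [[0,0.002,0],0,1],
    [[0,0.0025,0],0,1],
    [[0,0.0025,0],0,1],
  ],
)

```text
clock: 9.2
eef_pos: [598.0, 72.5, 142.2]
eef_rot: [-1.572, 0.0, 3.09]
wrist_force: [0.1, 0.5, -0.7]
finger_gap: 0.5
```

Run:
```python
from h import *
np.set_printoptions(precision=1,suppress=True)
S=P("scene");C=np.array([598.6,71.5,0]);ex=np.array([.9988,-.05,0]);ey=np.array([.05,.9988,0])
for a in(-60,-30,0,60):print(a,(proj(S,[C+a*ex-18.7*ey+[0,0,z] for z in(139.3,142,146,150)])-[270,150])*3)
print("crest",(proj(S,[C+a*ex+[0,0,150] for a in(-60,60)])-[270,150])*3)
s=manip.read_state();print(s["effort"],s["moment"],s["wrist_force"],s["eef_pos"])
im=snap('scene','s2');a=cv2.imread('pics/s1.png');b=cv2.imread('pics/scene0.png')
# finger tip below: show both crops, plus near top view
f=lambda i:cv2.resize(i[215:300,300:360],None,fx=6,fy=6,interpolation=cv2.INTER_CUBIC)
cv2.imwrite('pics/s2c.png',np.hstack([f(a),f(im)]))
```

```text
-60 [[158.2 253. ]
 [158.2 250.1]
 [158.3 245.8]
 [158.3 241.4]]
-30 [[152.4 281.1]
 [152.4 278.2]
 [152.4 273.8]
 [152.4 269.5]]
0 [[146.2 310.6]
 [146.2 307.7]
 [146.2 303.3]
 [146.2 298.9]]
60 [[133.  374.2]
 [133.  371.3]
 [132.9 366.9]
 [132.9 362.5]]
crest [[184.8 243.8]
 [162.1 365.4]]
[  0.  -60.9 -35.    0.   -0.1  -0. ] [0.1 0.  0. ] [ 0.1  0.5 -0.7] [598.   72.5 142.2]
s2 9.2 [598.   72.5 142.2] [ 0.1  0.5 -0.7]
```

View pics/s2c.png

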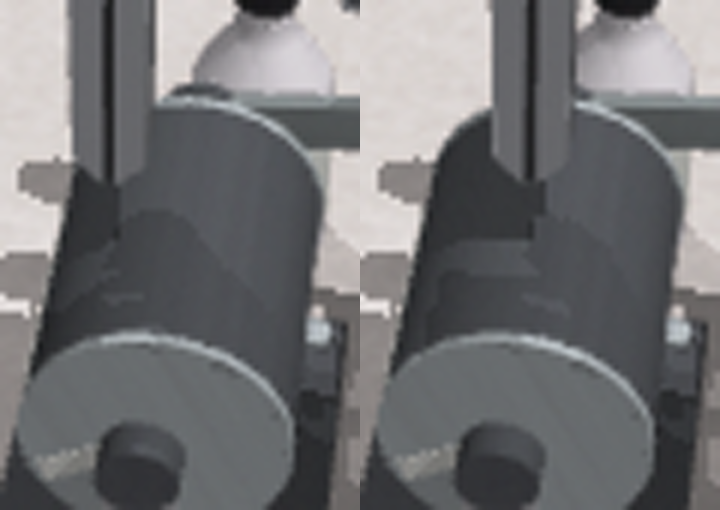

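Run:
```python
from h import *
np.set_printoptions(precision=1,suppress=True)
w2=pickle.load(open("w2.pkl","rb"));S=P("scene");T=P("top")
print([proj(w2,[[476.26,109.7,244.5+d]])[0] for d in(0,10,20)])
X0=np.array([598,72.5,142.2])
print([(proj(S,[X0+[0,0,d]])[0]-[300,215])*6+[360,0] for d in(0,5,10,15,20)],[(proj(S,[X0+[d,0,0]])[0]-[300,215])*6+[360,0] for d in(-30,-20)])
# earlier start pose in scene0: tips of open fingers
q=np.array([170.73,-522.5,173.9]);print(proj(S,[q]))
```

```text
[array([319.9, 268. ]), array([319.9, 273.4]), array([320. , 279.4])]
[array([530.8, 229.2]), array([531. , 218.3]), array([531.2, 207.3]), array([531.4, 196.2]), array([531.6, 185. ])] [array([537.3, 169.7]), array([535.2, 189.2])]
[[125.1 125.9]]
```

The fingertips end about 20 mm above the reported TCP. In the s2c crop they are at (530,185) against a projected (531,229), with a shadow gap above the tin. I'll keep feeling downwards.

play_rows(
  series=[
    [[0,0.002,0],0,1],
    [[0,0.004,0],0,1],
    [[0,0.005,0],0,1],
    [[0,0.005,0],0,1],
  ],
)

```text
clock: 9.65
eef_pos: [598.0, 72.5, 137.0]
eef_rot: [-1.572, -0.0, 3.09]
wrist_force: [0.8, 0.1, 0.5]
finger_gap: 0.3
```

play_rows(
  series=[
    [[0,0.002,0],0,1],
    [[0,0.0035,0],0,1],
    [[0,0.004,0],0,1],
    [[0,0.004,0],0,1],
  ],
)

```text
clock: 10.05
eef_pos: [597.9, 72.5, 132.9]
eef_rot: [-1.572, -0.0, 3.09]
wrist_force: [0.1, -0.4, -0.5]
finger_gap: 0.6
```

play_rows(
  series=[
    [[0,0.002,0],0,1],
    [[0,0.003,0],0,1],
    [[0,0.003,0],0,1],
  ],
)

```text
clock: 10.35
eef_pos: [597.8, 72.5, 129.6]
eef_rot: [-1.572, -0.001, 3.09]
wrist_force: [0.1, -0.1, 0.0]
finger_gap: 0.3
```

play_rows(
  series=[
    [[0,0.002,0],0,1],
    [[0,0.003,0],0,1],
    [[0,0.003,0],0,1],
  ],
)

```text
clock: 10.65
eef_pos: [597.7, 72.5, 126.4]
eef_rot: [-1.572, -0.001, 3.09]
wrist_force: [-0.3, 0.3, -0.7]
finger_gap: 0.6
```

play_rows(
  series=[
    [[0,0.002,0],0,1],
    [[0,0.003,0],0,1],
    [[0,0.003,0],0,1],
  ],
)

```text
clock: 10.95
eef_pos: [597.6, 72.5, 123.2]
eef_rot: [-1.572, -0.001, 3.09]
wrist_force: [0.4, 0.7, 0.3]
finger_gap: 0.6
```

Run:
```python
from h import *
np.set_printoptions(precision=1,suppress=True,linewidth=200)
im=snap('scene','s3');o=cv2.imread('pics/s2.png')
X=manip.read_state()["eef_pos"];print(proj(P("scene"),[X,X+[0,0,20]]))
for i in(o,im):
    print(i[232:270,324:336].mean(axis=1).mean(axis=1)); print(i[232:270,332:335,1].mean(axis=1).astype(int),i[232:270,323:326,1].mean(axis=1).astype(int))
```

```text
s3 10.95 [597.6  72.5 123.2] [0.4 0.7 0.3]
[[328.4 259.8]
 [328.5 252.7]]
[95.2 91.9 91.4 90.5 90.3 90.8 90.9 91.1 91.1 90.9 90.2 86.7 79.7 72.7 70.  69.8 70.1 69.8 69.4 71.1 68.5 68.7 69.6 80.6 80.8 79.8 81.  81.8 82.6 77.2 77.7 78.  81.1 82.9 81.  78.9 78.3 79.1]
[106 106 104 100 100 101 100 101 100 100  97  91  87  87  87  87  87  87  87  81  78  78  78  78  79  79  79  79  79  79  80  80  81  86  89  83  80  81] [102 102 102 102 102 102 103 103 103 102  94  79  60  56  56  56  57  56  56  57  56  56  58  82  83  82  83  83  82  72  71  72  73  73  73  73  73  76]
[98.  94.1 93.2 92.2 92.  89.9 89.7 90.1 89.5 89.5 89.1 88.7 87.6 87.2 88.6 88.4 88.  85.1 75.1 65.6 50.6 48.5 46.8 60.3 74.2 80.1 77.5 77.6 78.1 84.2 83.  78.4 78.3 78.1 79.1 85.1 87.7 88.2]
[105 105 106 106 105 100 100 101 101 101 100 100  98  97  96  94  93  85  54  45  46  46  45  48  69  80  80  79  80  79  79  81  81  80  81  81  87  87] [111 115 115 110 110 103 103 102 102 102 102 103 102 103 102 103 102  94  79  62  48  48  51  79  83  82  71  71  72  80  79  72  72  72  74  77  82  84]
```

play_rows(
  series=[
    [[0,0.002,0],0,1],
    [[0,0.003,0],0,1],
    [[0,0.003,0],0,1],
  ],
)

```text
clock: 11.3
eef_pos: [597.8, 72.5, 120.5]
eef_rot: [-1.572, -0.001, 3.09]
wrist_force: [-0.1, 0.4, 3.3]
finger_gap: 0.6
```

play_rows(
  series=[
    [[0,0.0015,0],0,1],
    [[0,0.003,0],0,1],
    [[0,0.003,-0.002],0,1],
    [[0,0.003,-0.005],0,1],
    [[0,0.003,-0.008],0,1],
    [[0,0.003,-0.012],0,1],
    [[0,0.003,-0.012],0,1],
  ],
)

```text
clock: 12.0
eef_pos: [598.5, 84.8, 117.8]
eef_rot: [-1.572, -0.0, 3.091]
wrist_force: [-0.7, 1.8, 5.5]
finger_gap: 0.3
```

play_rows(
  series=[
    [[0,0.001,-0.003],0,1],
    [[0,0.002,-0.006],0,1],
    [[0,0.003,-0.009],0,1],
    [[0,0.0035,-0.012],0,1],
    [[0,0.0035,-0.012],0,1],
  ],
)

```text
clock: 12.5
eef_pos: [599.2, 97.3, 114.1]
eef_rot: [-1.572, -0.0, 3.091]
wrist_force: [-0.0, 1.6, 2.6]
finger_gap: 0.4
```

Run:
```python
from h import *
im=snap('scene','s4');o=cv2.imread('pics/s2.png')
f=lambda i:cv2.resize(i[255:310,298:356],None,fx=6.5,fy=6.5,interpolation=cv2.INTER_CUBIC)
cv2.imwrite('pics/s4c.png',np.hstack([f(o),f(im)]))
for n,i in(("o",o),("n",im)):
    h=cv2.cvtColor(i,cv2.COLOR_BGR2HSV)[255:310,298:356].astype(int)
    b=i[255:310,298:356].astype(int);m=((b[...,2]-b[...,0])>8);print(n,np.argwhere(m)[:,::-1].mean(0) if m.any() else None,m.sum())
```

```text
s4 12.5 [599.19378983  97.25740912 114.06802902] [-0.00947305  1.63570804  2.57480995]
o [42.31428571  5.54285714] 35
n [44.84848485  6.18181818] 33
```

View pics/s4c.png

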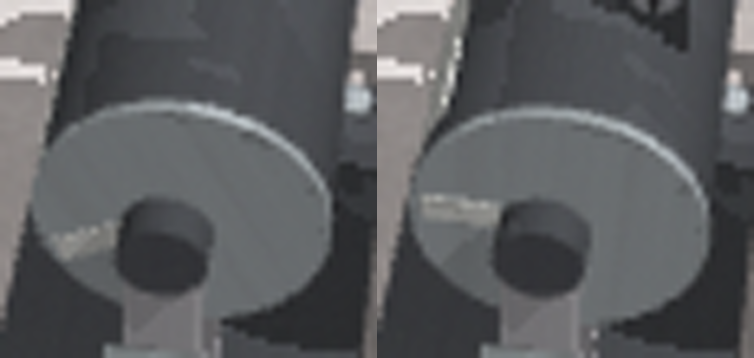

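```bash
cat >> h.py <<'E'
C=np.array([598.6,71.5,105]);ex=np.array([.9988,-.05,0]);ey=np.array([.05,.9988,0])
def face(uv,p=None):
    p=p or P("scene");c,d=ray(p,uv);X=c+d*(((C+60*ex-c)@ex)/(d@ex));return np.array([(X-C)@ey,X[2]-105])
E
python3 - <<'E'
from h import *
np.set_printoptions(precision=2,suppress=True)
f=lambda u,v:face((298+u/6.5,255+v/6.5))
for a,b,l,r,t in(((58,250),(117,230),(32,190),(331,210),(165,102)),((422-377,206),(497-377,209),(409-377,190),(710-377,215),(540-377,107))):
    A,B=f(*a),f(*b);print("strip",A,B,"dir",np.arctan2(*(A-B)[::-1]),"rim",f(*l),f(*r),f(*t))
E
```

```text
strip [-34.15 -21.56] [-15.7   -9.63] dir -2.5674911589402067 rim [-41.65   4.31] [49.01  9.08] [-1.25 47.79]
strip [-37.8   -2.21] [-14.74  -0.08] dir -3.0493282988711727 rim [-41.65   4.31] [49.7   6.99] [-1.83 45.64]
```

play_rows(
  series=[
    [[0,-0.02,0],0,1],
    [[0,-0.02,0.025],0,1],
    [[0,-0.02,0.046],0,1],
    [[0,-0.012,0.046],0,1],
    [[0,-0.006,0.046],0,1],
    [[0,-0.003,0.046],0,1],
    [[0,-0.001,0.046],0,1],
    [[0,-0.001,0.046],0,1],
  ],
)

```text
clock: 13.35
eef_pos: [596.7, 51.8, 114.7]
eef_rot: [-1.572, -0.001, 3.092]
wrist_force: [0.3, -0.8, 0.4]
finger_gap: 0.3
```

play_rows(
  series=[
    [[0,0.0022,0],0,1],
    [[0,0.0022,-0.001],0,1],
    [[0,0.001,-0.003],0,1],
    [[0,0,-0.006],0,1],
    [[0,-0.0007,-0.008],0,1],
    [[0,-0.0014,-0.011],0,1],
    [[0,-0.002,-0.014],0,1],
    [[0,-0.0024,-0.017],0,1],
    [[0,-0.0025,-0.02],0,1],
    [[0,-0.0025,-0.02],0,1],
  ],
)

```text
clock: 14.35
eef_pos: [597.7, 72.5, 117.2]
eef_rot: [-1.573, -0.001, 3.092]
wrist_force: [-0.4, 1.3, 3.1]
finger_gap: 0.5
```

play_rows(
  series=[
    [[0,0.0025,0],0,1],
    [[0,0.003,-0.002],0,1],
    [[0,0.0033,-0.005],0,1],
    [[0,0.0038,-0.008],0,1],
    [[0,0.0043,-0.011],0,1],
    [[0,0.0047,-0.013],0,1],
    [[0,0.0047,-0.013],0,1],
  ],
)

```text
clock: 15.05
eef_pos: [598.5, 86.0, 112.9]
eef_rot: [-1.573, -0.0, 3.092]
wrist_force: [-0.3, 0.2, 7.3]
finger_gap: 0.6
```

play_rows(
  series=[
    [[0,0.001,-0.003],0,1],
    [[0,0.002,-0.005],0,1],
    [[0,0.003,-0.0075],0,1],
    [[0,0.004,-0.0095],0,1],
    [[0,0.005,-0.0115],0,1],
    [[0,0.005,-0.0115],0,1],
  ],
)

```text
clock: 15.65
eef_pos: [599.1, 98.1, 108.1]
eef_rot: [-1.574, 0.0, 3.093]
wrist_force: [-0.5, 1.8, 6.3]
finger_gap: 0.5
```

Run:
```python
from h import *
im=snap('scene','s5');o=cv2.imread('pics/s4.png')
# paper strip on face: warm pixels relative to grey face
for i in(o,im):
    b=i.astype(int);S=P("scene");hits=[]
    for v in range(255,312):
        for u in range(298,356):
            y,z=face((u,v),S);r=np.hypot(y-1,z)
            if 15<r<37 and b[v,u,2]-b[v,u,0]>2: hits.append((y,z,b[v,u,2]-b[v,u,0]))
    h=np.array(hits);print(len(h), h[:,:2].mean(0).round(1) if len(h) else '', np.degrees(np.arctan2(h[:,1],h[:,0])).round(0).astype(int).tolist() if len(h) else '')
```

```text
s5 15.65 [599.14018995  98.12132609 108.05102522] [-0.51770376  1.80597867  6.32691963]
15 [-25.8  -0.9] [180, 179, 179, 178, 177, 176, -176, -177, -178, -179, -180, -171, -171, -171, -170]
19 [-15.9  17.4] [125, 133, 131, 128, 135, 128, 139, 136, 128, 123, 141, 137, 133, 128, 122, 143, 139, 133, 141]
```

play_rows(
  series=[
    [[0,-0.02,0],0,1],
    [[0,-0.025,0.025],0,1],
    [[0,-0.025,0.048],0,1],
    [[0,-0.015,0.048],0,1],
    [[0,-0.009,0.048],0,1],
    [[0,-0.005,0.048],0,1],
    [[0,-0.0035,0.048],0,1],
    [[0,-0.0035,0.048],0,1],
  ],
)

```text
clock: 16.5
eef_pos: [596.7, 50.8, 111.2]
eef_rot: [-1.575, -0.0, 3.093]
wrist_force: [-1.0, -0.9, 0.3]
finger_gap: 0.6
```

play_rows(
  series=[
    [[0,0.0017,0],0,1],
    [[0,0.0017,-0.001],0,1],
    [[0,0.0003,-0.0035],0,1],
    [[0,-0.0006,-0.006],0,1],
    [[0,-0.0013,-0.0085],0,1],
    [[0,-0.002,-0.011],0,1],
    [[0,-0.0026,-0.0135],0,1],
    [[0,-0.003,-0.016],0,1],
    [[0,-0.003,-0.016],0,1],
  ],
)

```text
clock: 17.4
eef_pos: [597.5, 67.3, 114.3]
eef_rot: [-1.575, 0.0, 3.094]
wrist_force: [0.1, -0.3, 3.8]
finger_gap: 0.6
```

play_rows(
  series=[
    [[0,0.002,0],0,1],
    [[0,0.002,-0.003],0,1],
    [[0,0.0019,-0.006],0,1],
    [[0,0.0021,-0.009],0,1],
    [[0,0.0025,-0.012],0,1],
    [[0,0.003,-0.015],0,1],
    [[0,0.0039,-0.018],0,1],
    [[0,0.0039,-0.018],0,1],
  ],
)

```text
clock: 18.2
eef_pos: [598.6, 85.9, 110.8]
eef_rot: [-1.576, 0.001, 3.094]
wrist_force: [-0.5, 0.8, 6.8]
finger_gap: 0.6
```

play_rows(
  series=[
    [[0,0.001,-0.003],0,1],
    [[0,0.002,-0.005],0,1],
    [[0,0.003,-0.0075],0,1],
    [[0,0.004,-0.0095],0,1],
    [[0,0.005,-0.0115],0,1],
    [[0,0.005,-0.0115],0,1],
  ],
)

```text
clock: 18.8
eef_pos: [599.2, 98.1, 105.8]
eef_rot: [-1.576, 0.001, 3.094]
wrist_force: [0.4, 0.5, 4.5]
finger_gap: 0.4
```

```bash
cat >> h.py <<'E'
def strip(tag,thr=2):
    i=snap('scene',tag);b=i.astype(int);S=P("scene");h=[]
    for v in range(250,312):
        for u in range(298,356):
            y,z=face((u,v),S);r=np.hypot(y-1,z)
            if 15<r<37 and b[v,u,2]-b[v,u,0]>thr: h.append((y,z,b[v,u,2]-b[v,u,0]))
    h=np.array(h);print(len(h));
    if len(h):
        m=h[:,:2].mean(0);d=np.linalg.svd(h[:,:2]-m)[2][0];d*=np.sign(d@m)
        print("mean",m.round(1),"ang",np.degrees(np.arctan2(m[1],m[0])).round(1),"axis dir",np.degrees(np.arctan2(d[1],d[0])).round(1))
E
python3 -c "
from h import *
strip('s6')"
```

```text
s6 18.8 [599.22561603  98.08323276 105.83143753] [0.44684919 0.53628869 4.52994711]
16
mean [11.2 21.1] ang 62.1 axis dir 54.4
```

play_rows(
  series=[
    [[0,-0.02,0],0,1],
    [[0,-0.025,0.025],0,1],
    [[0,-0.025,0.046],0,1],
    [[0,-0.015,0.046],0,1],
    [[0,-0.009,0.046],0,1],
    [[0,-0.006,0.046],0,1],
    [[0,-0.0045,0.046],0,1],
    [[0,-0.0045,0.046],0,1],
  ],
)

```text
clock: 19.65
eef_pos: [596.8, 52.6, 110.1]
eef_rot: [-1.576, 0.0, 3.095]
wrist_force: [-4.0, -3.9, 7.8]
finger_gap: 0.1
```

play_rows(
  series=[
    [[0,-0.001,-0.002],0,1],
    [[0,-0.0018,-0.004],0,1],
    [[0,-0.0025,-0.0065],0,1],
    [[0,-0.0032,-0.009],0,1],
    [[0,-0.0037,-0.0115],0,1],
    [[0,-0.004,-0.014],0,1],
    [[0,-0.0043,-0.0165],0,1],
    [[0,-0.0043,-0.0165],0,1],
  ],
)

```text
clock: 20.45
eef_pos: [597.7, 69.8, 114.7]
eef_rot: [-1.576, 0.001, 3.096]
wrist_force: [-1.0, -2.2, 5.5]
finger_gap: 0.7
```

```bash
python3 -c "
from h import *
strip('s7')"
```

```text
s7 20.45 [597.67311939  69.83600989 114.72596166] [-1.03022719 -2.21449241  5.45184352]
13
mean [20.6 13.6] ang 33.3 axis dir 48.4
```

play_rows(
  series=[
    [[0,0.0007,-0.002],0,1],
    [[0,0.0008,-0.005],0,1],
    [[0,0.001,-0.0075],0,1],
    [[0,0.0014,-0.01],0,1],
    [[0,0.002,-0.0125],0,1],
    [[0,0.002,-0.0125],0,1],
    [[0,-0.02,-0.0125],0,1],
    [[0,-0.06,-0.0125],0,1],
    [[0,-0.1,-0.0125],0,1],
    [[0,-0.1,-0.0125],0,1],
  ],
)

```text
clock: 21.5
eef_pos: [599.8, 83.0, 220.1]
eef_rot: [-1.577, 0.009, 3.097]
wrist_force: [0.7, 0.4, -0.3]
finger_gap: 0.9
```

```bash
python3 -c "
from h import *
strip('s8')
i=cv2.imread('pics/s8.png')
cv2.imwrite('pics/s8c.png',cv2.resize(i[230:320,290:400],None,fx=6.6,fy=6.6,interpolation=cv2.INTER_CUBIC))"
```

```text
s8 21.5 [599.84202436  82.97519218 220.07586754] [ 0.7078045   0.35262963 -0.30708585]
19
mean [26.5  8.5] ang 17.8 axis dir 17.6
```

View pics/s8c.png

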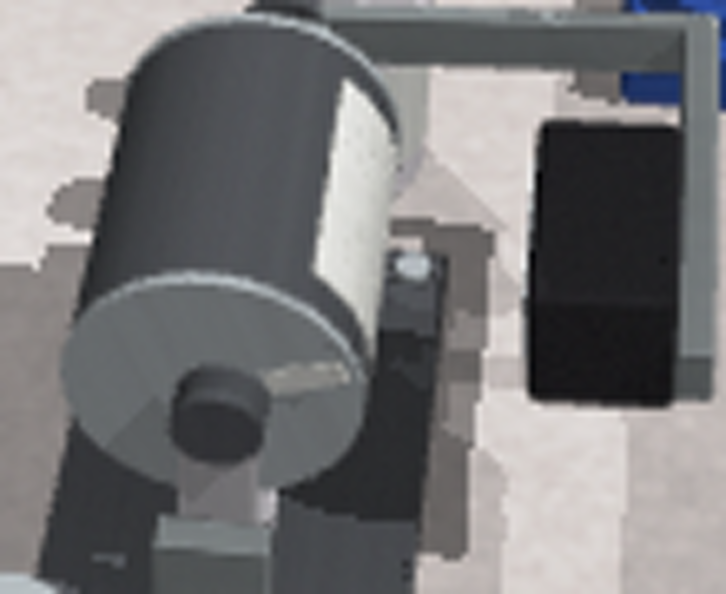

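play_rows(
  series=[
    [[0,0,0.0175],0,1],
    [[0,0.04,0.0175],0,1],
    [[0,0.075,0.0175],0,1],
    [[0,0.092,0.0175],0,1],
    [[0,0.098,0.0175],0,1],
    [[0,0.101,0.0175],0,1],
    [[0,0.103,0.0175],0,1],
    [[0,0.1045,0.0175],0,1],
    [[0,0.1045,0.0175],0,1],
    [[0,0.1045,0.0175],0,1],
  ],
)

```text
clock: 22.55
eef_pos: [598.6, 65.5, 113.7]
eef_rot: [-1.576, 0.005, 3.097]
wrist_force: [-7.2, -2.0, 10.3]
finger_gap: 0.3
```

play_rows(
  series=[
    [[0,-0.0002,-0.002],0,1],
    [[0,-0.0004,-0.004],0,1],
    [[0,-0.0005,-0.006],0,1],
    [[0,-0.0004,-0.008],0,1],
    [[0,-0.0002,-0.01],0,1],
    [[0,0,-0.0115],0,1],
    [[0,0,-0.0115],0,1],
  ],
)

```text
clock: 23.25
eef_pos: [599.9, 76.4, 115.2]
eef_rot: [-1.576, 0.008, 3.097]
wrist_force: [0.7, -2.7, 6.2]
finger_gap: 0.3
```

```bash
python3 -c "
from h import *
strip('s9');strip('s9b',5)"
```

```text
s9 23.25 [599.89747328  76.43197679 115.15686093] [ 0.65719886 -2.73425572  6.17713292]
17
mean [24.1  4.7] ang 11.0 axis dir 18.9
s9b 23.3 [599.92742418  76.43118596 115.18672735] [-0.35779052 -3.07966479  5.61216274]
0
```

play_rows(
  series=[
    [[0,-0.03,0],0,1],
    [[0,-0.08,0],0,1],
    [[0.03,-0.13,-0.007],0,1],
    [[0.075,-0.13,-0.015],0,1],
    [[0.12,-0.13,-0.028],0,1],
    [[0.125,-0.13,-0.028],0,1],
    [[0.125,-0.13,-0.028],0,1],
    [[0.125,-0.13,-0.028],0,1],
  ],
)

```text
clock: 24.15
eef_pos: [476.2, 109.0, 244.7]
eef_rot: [-1.576, 0.008, 3.097]
wrist_force: [-0.2, 0.4, -0.2]
finger_gap: 0.4
```

Run:
```python
from h import *
np.set_printoptions(precision=1,suppress=True,linewidth=180)
strip('s10');im=snap('wrist','w4');p=pickle.load(open('w4.pkl','rb'))
g=im.astype(int).mean(2)
ez=np.array([0,0,1.])
# rows of image along tin: for cradle x=a, scan the projected line of z=150
for a in(-30,-10,10):
    u0,v0=proj(p,[C+a*ex+45*ez])[0]
    v=int(round(v0));prof=g[v-1:v+2].mean(0)
    dif=np.diff(cv2.GaussianBlur(prof.reshape(1,-1).astype(np.float32),(5,1),0).ravel())
    k=[x for x in np.argsort(-abs(dif)) if u0-110<x<u0+90][:14]
    print(a,v,u0,sorted([(int(x),round(float(dif[x]))) for x in k]))
print(proj(p,[C-45*ey,C+45*ey,C+45*ez]))
```

```text
s10 24.15 [476.2 109.  244.7] [-0.2  0.4 -0.2]
14
mean [22.4  5.7] ang 14.4 axis dir 27.5
w4 24.2 [476.2 108.9 244.3] [0.3 0.2 0.2]
-30 114 362.0561721316252 [(256, 33), (257, 46), (258, 30), (282, -33), (283, -30), (306, 23), (307, 40), (308, 33), (326, -31), (327, -46), (328, -39), (411, 20), (412, 33), (413, 25)]
-10 86 362.91263892250225 [(256, 33), (257, 26), (281, -26), (282, -21), (306, 24), (307, 40), (308, 33), (326, -23), (327, -41), (328, -42), (329, -25), (413, 26), (414, 30), (415, 17)]
10 58 363.79632203098413 [(255, 35), (256, 32), (293, -32), (294, -38), (295, -23), (306, 18), (307, 30), (308, 25), (326, -18), (327, -39), (328, -44), (329, -27), (415, 31), (416, 25)]
[[409.9  83.1]
 [305.7  82.5]
 [363.4  72.1]]
```

```bash
cat >> h.py <<'E'
from scipy.optimize import least_squares
def label(tag):
    im=snap('wrist',tag);p=pickle.load(open(tag+'.pkl','rb'));g=cv2.GaussianBlur(im.astype(np.float32).mean(2),(5,5),0)
    out=[]
    for a in(-35,-30,-25,-20,-15,-10,-5,0):
        u0,v0=proj(p,[C+a*ex+[0,0,45]])[0];v=int(round(v0));d=np.diff(g[v])
        def pk(lo,hi,s):
            k=lo+int(np.argmax(s*d[lo:hi]));w=np.clip(s*d[k-2:k+3],0,None);return (w*np.arange(k-2,k+3)).sum()/w.sum()+.5
        r=pk(int(u0+35),int(u0+70),1);l=pk(int(u0-72),int(u0-45),1);e=pk(int(l+5),int(u0+30),-1)
        A=[]
        for u in(l,e,r):
            c,q=ray(p,(u,v));A.append(np.arctan2(q@ey,-q[2]))
        cy,cz=(c-C)@ey,c[2]-105
        mid=(A[0]+A[2])/2;D=45/np.sin(abs(A[0]-A[2])/2)
        Y,Z=cy+D*np.sin(mid),cz-D*np.cos(mid)
        de=A[1]-mid;b=np.arcsin(D*np.sin(de)/45) # incidence
        phi=np.pi/2+mid-(b-de)  if 0 else np.pi/2-(b-de)+mid
        # direction from tin centre to hit point: from up, rotated by (b-de) toward +y
        out.append((Y,Z,phi,l,e,r))
    o=np.array(out);print("centre y,z",o[:,:2].mean(0).round(2),"edge deg",np.degrees(np.median(o[:,2])).round(1),"+-",np.degrees(o[:,2].std()).round(1),"label rad",(np.median(o[:,2])-50/90).round(3),o[::3,3:].round(1).tolist())
E
python3 -c "
from h import *
label('w5')"
```

```text
w5 24.25 [476.17522149 108.89547003 244.06232826] [-0.01293648  0.22545085  0.45944801]
centre y,z [-2.02  3.34] edge deg 51.0 +- 0.2 label rad 0.334 [[307.8, 327.6, 412.3], [307.8, 327.7, 413.5], [307.7, 328.2, 414.6]]
```

play_rows(
  series=[
    [[-0.04,0,0.013],0,1],
    [[-0.08,0,0.026],0,1],
    [[-0.124,0,0.04],0,1],
    [[-0.124,0.04,0.04],0,1],
    [[-0.124,0.08,0.04],0,1],
    [[-0.124,0.11,0.04],0,1],
    [[-0.124,0.12,0.04],0,1],
    [[-0.124,0.124,0.04],0,1],
    [[-0.124,0.127,0.04],0,1],
    [[-0.124,0.129,0.04],0,1],
    [[-0.124,0.13,0.04],0,1],
    [[-0.124,0.13,0.04],0,1],
  ],
)

```text
clock: 25.5
eef_pos: [599.9, 64.0, 116.0]
eef_rot: [-1.576, 0.01, 3.097]
wrist_force: [0.7, -0.5, 5.6]
finger_gap: 0.2
```

play_rows(
  series=[
    [[0,0.001,0],0,1],
    [[0,0.002,0],0,1],
    [[0,0.0016,-0.002],0,1],
    [[0,0.0014,-0.004],0,1],
    [[0,0.0013,-0.006],0,1],
    [[0,0.0013,-0.008],0,1],
    [[0,0.0014,-0.01],0,1],
    [[0,0.0016,-0.012],0,1],
    [[0,0.0018,-0.013],0,1],
    [[0,0.0018,-0.013],0,1],
  ],
)

```text
clock: 26.5
eef_pos: [601.1, 76.8, 115.5]
eef_rot: [-1.576, 0.012, 3.096]
wrist_force: [-0.2, -2.9, 5.3]
finger_gap: 0.4
```

play_rows(
  series=[
    [[0,-0.03,0],0,1],
    [[0,-0.08,0],0,1],
    [[0.03,-0.13,-0.007],0,1],
    [[0.075,-0.13,-0.015],0,1],
    [[0.12,-0.13,-0.028],0,1],
    [[0.125,-0.13,-0.03],0,1],
    [[0.125,-0.13,-0.03],0,1],
    [[0.125,-0.13,-0.03],0,1],
  ],
)

```text
clock: 27.3
eef_pos: [476.8, 111.6, 244.4]
eef_rot: [-1.576, 0.012, 3.096]
wrist_force: [0.8, -0.1, 0.5]
finger_gap: 0.4
```

```bash
python3 -c "
from h import *
label('w6');strip('s11')"
```

```text
w6 27.3 [476.84878096 111.62892185 244.44982886] [ 0.77812337 -0.14986659  0.46678361]
centre y,z [-1.95  3.42] edge deg 50.0 +- 0.1 label rad 0.317 [[310.9, 330.3, 415.1], [310.9, 330.3, 416.4], [310.9, 330.6, 417.6]]
s11 27.35 [476.94372153 111.51198485 244.12066938] [ 0.02498546 -0.11309665 -0.3237953 ]
13
mean [22.   5.2] ang 13.4 axis dir 30.8
```

play_rows(
  series=[
    [[-0.04,0,0.014],0,1],
    [[-0.08,0,0.028],0,1],
    [[-0.123,0,0.043],0,1],
    [[-0.123,0.04,0.043],0,1],
    [[-0.123,0.08,0.043],0,1],
    [[-0.123,0.11,0.043],0,1],
    [[-0.123,0.12,0.043],0,1],
    [[-0.123,0.124,0.043],0,1],
    [[-0.123,0.127,0.043],0,1],
    [[-0.123,0.129,0.043],0,1],
    [[-0.123,0.131,0.043],0,1],
    [[-0.123,0.132,0.043],0,1],
    [[-0.123,0.132,0.043],0,1],
  ],
)

```text
clock: 28.7
eef_pos: [600.2, 63.5, 114.8]
eef_rot: [-1.576, 0.014, 3.096]
wrist_force: [-1.1, -0.8, 7.7]
finger_gap: 0.2
```

play_rows(
  series=[
    [[0,0.001,0],0,1],
    [[0,0.0012,-0.002],0,1],
    [[0,0.0012,-0.004],0,1],
    [[0,0.0012,-0.006],0,1],
    [[0,0.0012,-0.006],0,1],
  ],
)

```text
clock: 29.2
eef_pos: [601.1, 69.1, 115.4]
eef_rot: [-1.575, 0.017, 3.096]
wrist_force: [-2.3, -2.8, 7.4]
finger_gap: 0.4
```

play_rows(
  series=[
    [[0,0.0015,0],0,1],
    [[0,0.003,0],0,1],
    [[0,0.003,-0.002],0,1],
    [[0,0.003,-0.004],0,1],
    [[0,0.003,-0.006],0,1],
    [[0,0.003,-0.006],0,1],
  ],
)

```text
clock: 29.8
eef_pos: [601.8, 75.0, 114.3]
eef_rot: [-1.575, 0.019, 3.096]
wrist_force: [-6.8, -1.6, 10.1]
finger_gap: 0.2
```

```bash
python3 -c "
from h import *
strip('s12')"
```

```text
s12 29.8 [601.77414772  75.02394334 114.2697451 ] [-6.83647557 -1.60600339 10.08082469]
19
mean [25.9 -5.1] ang -11.1 axis dir 11.0
```

play_rows(
  series=[
    [[0,-0.03,0],0,1],
    [[0,-0.08,0],0,1],
    [[0.03,-0.13,-0.007],0,1],
    [[0.075,-0.13,-0.015],0,1],
    [[0.12,-0.13,-0.028],0,1],
    [[0.125,-0.13,-0.03],0,1],
    [[0.125,-0.13,-0.03],0,1],
    [[0.125,-0.13,-0.03],0,1],
  ],
)

```text
clock: 30.65
eef_pos: [476.8, 110.1, 242.4]
eef_rot: [-1.575, 0.019, 3.096]
wrist_force: [0.4, -0.3, 0.1]
finger_gap: 0.4
```

```bash
python3 -c "
from h import *
label('w7');strip('s13')"
```

```text
w7 30.65 [476.78832034 110.05831674 242.43040903] [ 0.41813312 -0.26819812  0.13952625]
centre y,z [-2.04  4.37] edge deg 37.9 +- 0.2 label rad 0.107 [[308.9, 320.0, 413.8], [308.9, 319.9, 415.0], [308.9, 319.9, 416.1]]
s13 30.7 [476.83388402 109.91550072 242.05448696] [-0.12053915 -0.05634901  0.25268119]
16
mean [24.  -0.3] ang -0.7 axis dir 2.9
```

Run:
```python
from h import *
np.set_printoptions(precision=1,suppress=True,linewidth=220)
for f,lo,hi in(("w2",188,262),("w7",185,262),("w3",330,415)):
    g=cv2.imread(f"pics/{f}.png").mean(2)
    print(f,lo);print(g[70:75,lo:hi].mean(0).astype(int))
    p=pickle.load(open(f+'.pkl','rb'))
    v=72
    for t in(0,.05,.1):
        r=np.cos(t)*ey+np.sin(t)*np.array([0,0,1]);n=-np.sin(t)*ey+np.cos(t)*np.array([0,0,1])
        E=[]
        for b,h in((132,24),(87,24),(87,14),(87,-14),(87,-24)):
            q=proj(p,[C+a*ex+b*r+h*n for a in(-40,40)]);E.append(np.interp(v,[q[1][1],q[0][1]],[q[1][0],q[0][0]]))
        print(t,np.array(E))
```

```text
w2 188
[130 130 128 131 126  79  43  54  55  57  54  57  55  55  55  55  55  55  55  55  56  53  54  54  54  54  52  54  52  54  52  54  53  55  54  55  53  52  56  56  56  55  55  55  53  56  55  56  55  54  57  56  55  56
  57  55  57  56  54  51  52  44  40  66 145 134  73 108 172 200 205 213 218 219]
0 [195.3 251.6 253.6 258.7 260.3]
0.05 [194.5 252.3 253.7 257.3 258.4]
0.1 [194.1 253.3 254.1 256.1 256.7]
w7 185
[132 134 133 134 131 131 131 131 133 107  63  47  54  56  57  56  57  56  57  58  56  58  55  55  55  56  54  57  55  56  55  56  54  55  55  54  52  56  54  53  53  53  55  55  53  55  56  57  57  56  54  56  55  55
  58  56  56  56  57  58  59  57  55  55  52  50  46  35 103 157 109  76 131 183 190 179 201]
0 [197.  253.2 255.2 260.3 262. ]
0.05 [196.2 253.9 255.3 258.9 260. ]
0.1 [195.8 255.  255.7 257.7 258.3]
w3 330
[ 95 136 152 152 152 151 150 150 148 148 148 141 131 121  80  49  51  56  54  59  57  60  58  57  56  57  55  55  56  55  55  54  53  53  52  53  52  52  52  51  50  49  51  49  50  51  48  49  48  46  47  47  46  47
  45  45  47  44  45  43  45  45  43  45  45  44  43  43  43  40  38  35  32  33  38  46  52  54  54  53  53  52  52  53  53]
0 [345.  401.4 399.  392.9 390.9]
0.05 [347.2 404.2 401.  393.1 390.6]
0.1 [350.  407.3 403.3 393.6 390.4]
```

```bash
python3 -c "
from h import *
i=cv2.imread('pics/s13.png')
cv2.imwrite('pics/s13c.png',cv2.resize(i[262:306,300:358],None,fx=13,fy=13,interpolation=cv2.INTER_CUBIC))"
```

```text
(no output)
```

View pics/s13c.png

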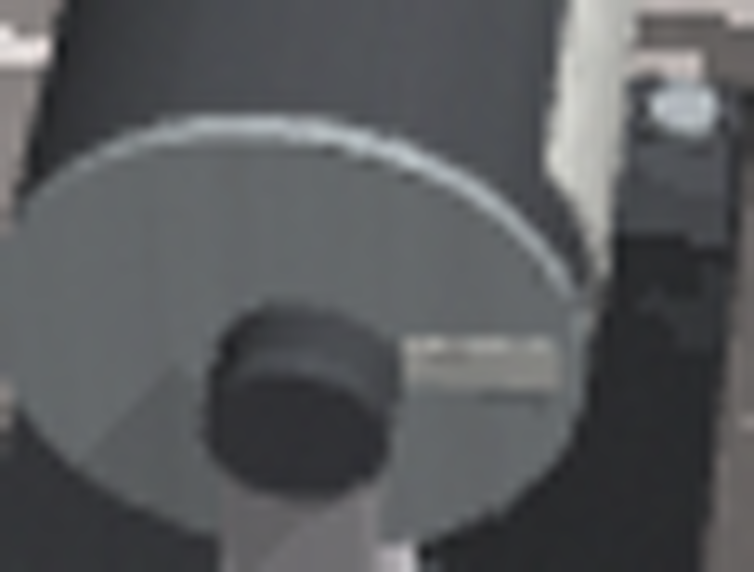

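play_rows(
  series=[
    [[0,0,-0.05],0,1],
    [[0.002,0,-0.1],0,1],
    [[0.004,0,-0.15],0,1],
    [[0.006,0,-0.2],0,1],
    [[0.0075,0,-0.254],0,1],
    [[0.0075,0.04,-0.254],0,1],
    [[0.0075,0.08,-0.254],0,1],
    [[0.0075,0.12,-0.254],0,1],
    [[0.0075,0.16,-0.254],0,1],
    [[0.0075,0.18,-0.254],0,1],
    [[0.0075,0.18,-0.254],0,1],
  ],
)

```text
clock: 31.85
eef_pos: [483.5, 363.4, 58.9]
eef_rot: [-1.571, 0.013, 3.095]
wrist_force: [0.1, 0.3, -0.1]
finger_gap: 0.5
```

Run:
```python
from h import *
np.set_printoptions(precision=1,suppress=True)
im=snap('top','t2');snap('wrist','w8');p=pickle.load(open('w8.pkl','rb'))
T=P("top");print("top proj tip",proj(T,[[481,364,80]]))
# button in old wrist views: box in w2 at left
w=cv2.imread('pics/w7.png');p7=pickle.load(open('w7.pkl','rb'));print(proj(p7,[[481,364,48]]))
# box dark ring mask in top0 for centroid
g=cv2.imread('pics/top0.png').mean(2)[225:253,208:240];ring=g<35
ys,xs=np.nonzero(ring);
(c,r)=cv2.minEnclosingCircle(np.c_[xs,ys].astype(np.float32));print("ring",c[0]+208,c[1]+225,r,onz(T,(c[0]+208,c[1]+225),38),ring.sum())
```

```text
t2 31.85 [483.5 363.4  58.9] [ 0.1  0.3 -0.1]
w8 31.9 [484.4 364.1  61.5] [1.2 0.3 0.7]
top proj tip [[220.4 238.2]]
[[ 86.9 222.6]]
ring 223.0 239.5 7.826338291168213 [481.3 363.4  38. ] 52
```

play_rows(
  series=[
    [[0.003,0.015,0],0,1],
    [[0.003,0.025,0],0,1],
    [[0.003,0.032,0],0,1],
    [[0.003,0.036,0],0,1],
    [[0.003,0.039,0],0,1],
    [[0.003,0.041,0],0,1],
    [[0.003,0.041,0],0,1],
  ],
)

```text
clock: 32.65
eef_pos: [482.8, 364.9, 22.0]
eef_rot: [-1.575, 0.018, 3.095]
wrist_force: [-0.3, -0.1, -0.4]
finger_gap: 0.6
```

play_rows(
  series=[
    [[0,0.0015,0],0,1],
    [[0,0.003,0],0,1],
    [[0,0.004,0],0,1],
    [[0,0.004,0],0,1],
  ],
)

```text
clock: 33.05
eef_pos: [483.0, 365.0, 18.2]
eef_rot: [-1.575, 0.019, 3.095]
wrist_force: [-0.5, -0.5, 2.9]
finger_gap: 0.9
```

play_rows(
  series=[
    [[0,0.0015,0],0,1],
    [[0,0.003,0],0,1],
    [[0,0.003,0],0,1],
  ],
)

```text
clock: 33.35
eef_pos: [483.1, 365.1, 15.3]
eef_rot: [-1.575, 0.019, 3.095]
wrist_force: [-1.6, -0.6, 5.7]
finger_gap: 0.8
```

play_rows(
  series=[
    [[0,0.0015,0],0,1],
    [[0,0.003,0],0,1],
    [[0,0.003,0],0,1],
  ],
)

```text
clock: 33.65
eef_pos: [483.3, 365.2, 14.8]
eef_rot: [-1.576, 0.019, 3.095]
wrist_force: [-12.5, -7.4, 29.6]
finger_gap: 0.6
```

The force rose sharply at the stop, so the button is fully down. Releasing straight up.

play_rows(
  series=[
    [[0,-0.005,0],0,1],
    [[0,-0.03,0],0,1],
    [[0,-0.08,0],0,1],
    [[0,-0.13,0],0,1],
    [[0,-0.18,0],0,1],
    [[0,-0.23,0],0,1],
    [[0,-0.23,0.05],0,1],
    [[0,-0.23,0.1],0,1],
    [[0,-0.23,0.15],0,1],
    [[0,-0.23,0.2],0,1],
    [[0,-0.23,0.255],0,1],
    [[0,-0.23,0.255],0,1],
    [[0,-0.23,0.255],0,1],
  ],
)

```text
clock: 34.95
eef_pos: [467.1, 108.7, 243.5]
eef_rot: [-1.576, 0.02, 3.093]
wrist_force: [0.2, 0.7, 0.4]
finger_gap: 0.5
```

Run:
```python
from h import *
label('w9');strip('s14')
a=cv2.imread('pics/s13.png').astype(int);b=cv2.imread('pics/s14.png').astype(int)
d=(abs(a-b).max(2)>40);
for n,(x0,y0,x1,y1) in dict(head=(366,245,402,295),trigger=(438,250,478,282),tin=(300,230,360,310),jar=(272,315,308,365),blue=(385,180,475,246),can=(170,225,208,270),others=(430,200,560,365)).items(): print(n,d[y0:y1,x0:x1].sum())
```

```text
w9 34.95 [467.10767295 108.71858475 243.47706968] [0.24087635 0.67997419 0.38805236]
centre y,z [-2.12  4.19] edge deg 37.8 +- 0.1 label rad 0.105 [[306.7, 317.4, 411.8], [306.4, 317.3, 412.9], [306.5, 317.3, 414.0]]
s14 35.0 [467.10597038 109.81224602 243.40239002] [0.3997256  0.46525107 0.15319614]
13
mean [24.4 -0.8] ang -1.9 axis dir -4.2
head 0
trigger 0
tin 0
jar 0
blue 0
can 19
others 0
```

```bash
python3 -c "
from cell import manip
print(manip.sign_off())"
```

```text
the job is handed in; nothing more can be done
None
```

The tin's label now faces the scanner, the trigger has been pressed and let go, and the job is handed in at about 35 s of the 61 s allowed.

I rolled the tin about 3.6 rad with short strokes to +y. Forces read at the ends of the moves stayed at or below about 10 N. I then took the hand off and pressed the grey trigger box. The force jumped from 5.7 to 29.6 N within 0.5 mm, which I took as the button at its stop, and I released it straight up.

- **Label angle:** the wrist camera gave 0.107 rad before the press and 0.105 rad after it. The slope of the end strip in the scene view gave about 0.09 rad.
- **Scanner tilt:** I estimate about 0.065 rad. The separate estimates ran from 0.03 to 0.09 rad, so they did not fully agree. The remaining misalignment is about 0.03–0.04 rad by my estimates, and I left it because a correction that small risked slipping.
- **Checks that disagreed:**
  - The strip's centre position in the scene view read about 0.1 rad lower than the label measurement.
  - The fingertips ended about 25–35 mm above the reported TCP, so I found every contact by feel.
  - Two of the later strokes mostly slipped and were repeated with more force.
- **Other objects:** comparing scene views before and after the press showed no change at the scanner head, trigger box, jar, blue boxes or carton area. About 19 pixels changed near the open can. I did not check these further and took them for the arm's shadow, since the arm did not go near the can after the first traverse.

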